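# Slide a portion tub onto the scale and tare it

## Robot

A 6-joint arm with a two-finger parallel gripper is mounted at the origin on the work surface. World frame = base frame: x ahead of the robot, y to its left, z up, the work surface at z = 0. Lengths are in m, angles in rad, forces in N, time in s.
With the tool pointing down it reaches from about 0.3 to 0.775 m from the base axis. Payload 14.6 kg.
Tool frame: the origin (TCP) lies midway between the tips of the shut fingers; the grasp point (between the pads) lies 19 mm behind it (arm.hold_point_z is the distance from the TCP to the grasp point, in m); z points along the fingers, y is the line along which they close (so a half turn about z gives the same grasp; the last joint's range is limited). The gripper opens to 94 mm and grips with 3 to 60 N. Pads are 16 mm wide; open, the fingers measure 119 mm over their backs; the gripper's body (75 mm by 177 mm) begins 78 mm behind the grasp point.
Start: joints at [1.215, 0.3, 1.521, -0, 1.321, -0.067], TCP at [0.157, 0.527, 0.205] pointing down, gripper open.
Joint ranges: [-3.03, 3.03], [-0.79, 2.21], [0.23, 2.52], [-1.04, 4.18], [0, 3.07], [-2.55, 2.55]. Speed limits (rad/s): [2.22, 2.22, 2.57, 3.14, 3.14, 3.14].

## Interface

Orientations are given as [roll, pitch, yaw] about the fixed x, y, z axes, in that order (R = Rz(yaw) Ry(pitch) Rx(roll)).
In Python, from plant import monitor, read_camera, calibration, ticket, boxes_of, arm gives the robot as it stands.
- The arm moves only by the tool drive_tool, never from a script. Its argument "moves" is a list of rows, each a list of 5 numbers: the finger opening in m, from 0 to 0.094, then the shift along the tool's x, y, z in m, then the turn about the tool's z in degrees. A call has 1 to 10 rows; each row shifts and turns the commanded pose from where the row before left it, along the tool's axes as they then stand; what a row does not reach is not made up. A row lasts 1/8 s, in which the tool goes at most 62.5 mm and 10.7 degrees, less where a joint would pass 70% of its speed; a pose out of reach is approached as far as the arm can. A call with a gripper value outside its range is refused whole. The fingers move at their own pace and stop on an object; "squeeze" is the grip in N (left out, the last holds). Time passes only in rows, so rows that do not move let the fingers close. It gives the time, the measured TCP pose, the force, the opening and the grip force at its end, in the units of the state.
- monitor.observe(): the state, without advancing time (a new reading comes with each control period).
- read_camera(name): name is "scene" or "top"; returns (picture, depth): 420x560x3 uint8, red, green, blue; 420x560 float32, m along the optical axis (not along the pixel's ray), 0 where there is no reading.
- calibration(name): a dict with "K" (3x3 intrinsics, pixels), "rvec" (rotation vector, rad) and "tvec" (3), from world to camera coordinates, as OpenCV has them. Camera axes: x right, y down, z forward; pixel columns grow to the right and rows downward; lengths in m; the calibration is good to about 2 mm. A picture is of the moment at which its call begins. calibration takes no time and is no camera call.
- ticket.close_job(): hands the job in; it is judged then, once.
Trained networks look in the newest picture that a camera, given by its name, has taken for a name from the list of things; names that differ only in an ending like _2 or _b are one class to them, and where a whole thing is asked for, a point or a joint stands for the part that bears it (a point fixed in the world has none). Each returns a list of dicts, best first, with "score" (0 to 1); they miss things now and then, are a little off and sometimes report something else, mostly with a low value. They report only what shows in the picture. A call takes as long as a camera call.
- boxes_of(query, camera): "location" ([x, y, z] in m, in the coordinates of the camera as it stood for that picture, good to about 4 mm: the middle of the surface that is visible of it).
The state is a dict: "time": time; "joints": joint angles; "qvel": joint speeds; "joint_efforts": joint torques, N m; "position": TCP position; "eef_rot": TCP orientation; "ft_force": force on the tool from outside, world axes, zero at the start; "wrist_torque": the same for the moment, N m; "gripper_width": finger opening in m; "gripper_force": force on a finger pad.
Only numpy, scipy, OpenCV 4.12 (cv2) and the standard library are available. Lean on these libraries where they do the work, as an engineer would, in place of code of your own. Each camera call takes 0.05 s, during which the arm holds its last target. There are 200 camera calls.

## Task

Slide the square lidded tub off the white riser onto the pan of the portion scale next to it, without lifting it, so that it sits centred and square on the pan with no edge overhanging. Let go of it, then press the scale's round tare key fully down and let it spring back; leave the ring cutter and the arepas where they are.

Things in the scene. Friction and masses are not known exactly. Their poses are not given: they have to be found in the camera images.
- tub: loose square steel tub with a flat white lid, 110 x 110 x 50 mm high, vertical sides, about 0.4 to 0.75 kg; too wide to grasp, no handle. Origin at the centre of its underside, z up, x and y square to its sides. Starts near the middle of the riser, turned by up to 0.4 rad from it
- riser: fixed low stand, a white plastic board on dark steel legs, sliding surface 260 x 260 mm, top 67 mm above the work surface; origin on the work surface under its centre, x (pointing away from the robot, within 0.15 rad) and y along its edges. The scale stands against its +y or its -y side, the cooling rack against the opposite side
- scale: fixed portion scale with a flat square dark steel pan, 160 x 160 mm, and a low control head with display and one round key along its -x side (143 mm from the pan centre to the head's front, head top 38 mm high). Axes parallel to the riser's. Origin on the work surface under the pan's centre. Either left or right of the riser; the pan is level with it but for a 2 mm step down and an 8 mm gap; the pan's centre is 218 mm from the riser's centre. The pan does not move
- pan (a point): centre of the pan's upper face, 65 mm above the work surface; axes as the scale's: x and y square to the pan's edges
- tare_top (a point): centre of the tare key's upper face: a round grey push key, 26 mm across, on the scale's control head, its face 60 mm above the work surface when released, 112 mm to the -x side of the pan's centre and 42 mm to its -y side; z up. It is pressed straight down
- tare (a joint): travel of the tare key in m: 0 released, 0.006 fully down; sprung, about 4 N at full travel; springs back by itself
- cutter: bystander: loose thin steel ring cutter, 60 mm across, 30 mm high, standing on the riser behind the tub (to the riser's +x side); origin at the centre of its underside
- rack: fixed wire cooling rack, 160 x 160 mm, top 50 mm high, on the side of the riser opposite the scale; origin on the work surface under its centre, axes as the riser's
- arepa1: bystander: loose flat round arepa, 96 mm across, 12 mm thick, lying on the +x part of the cooling rack; origin at the centre of its underside
- arepa2: bystander: a second arepa of the same size on the work surface, to the robot's right of all the equipment; origin at the centre of its underside

How it is judged:
On the way, in this order (a step that is already met when the one before it is completed fails the run):
1. the tub stands centred and square on the pan, at rest and let go (x of tub in the frame of pan between -0.015 and 0.015 m and y of tub in the frame of pan between -0.015 and 0.015 m and z of tub in the frame of pan between -0.004 and 0.004 m and (angle between the x axis of tub and the x axis of scale, either way round below 0.15 rad or angle between the x axis of tub and the y axis of scale, either way round below 0.15 rad) and angle between tub's own z axis and vertical below 0.04 rad and linear speed of tub below 0.01 m/s and angular speed of tub below 0.1 rad/s and contact force between tub and the arm below 0.1 N and contact force between tub and the fingers below 0.1 N), for 0.2 s.
2. the tare key is pressed fully down with the tub in place (x of tub in the frame of pan between -0.015 and 0.015 m and y of tub in the frame of pan between -0.015 and 0.015 m and z of tub in the frame of pan between -0.004 and 0.004 m and (angle between the x axis of tub and the x axis of scale, either way round below 0.15 rad or angle between the x axis of tub and the y axis of scale, either way round below 0.15 rad) and angle between tub's own z axis and vertical below 0.04 rad and value of joint tare above 0.0045 m), for 0.05 s.
At the end, for the whole second after the job is handed in: the tub stands level and at rest on the pan, its centre within 15 mm of the pan's centre along either pan axis and its sides within 0.15 rad of the pan's edges (any quarter turn), so that nothing overhangs; the tare key, pressed at least 4.5 mm after that, is up again (less than 2 mm) (x of tub in the frame of pan between -0.015 and 0.015 m and y of tub in the frame of pan between -0.015 and 0.015 m and z of tub in the frame of pan between -0.004 and 0.004 m and (angle between the x axis of tub and the x axis of scale, either way round below 0.15 rad or angle between the x axis of tub and the y axis of scale, either way round below 0.15 rad) and angle between tub's own z axis and vertical below 0.04 rad and linear speed of tub below 0.01 m/s and angular speed of tub below 0.1 rad/s and value of joint tare below 0.002 m); the robot touches nothing.
It fails at once if the tub is lifted more than 20 mm off the riser or pan, or tips by more than 0.35 rad, or falls off (z of tub in the frame of pan above 0.022 m or angle between tub's own z axis and vertical above 0.35 rad or height (world z) of tub below 0.035 m).
It fails at once if the ring cutter is moved by more than 30 mm (distance of cutter from where it was at the start of the episode above 0.03 m).
It fails at once if an arepa is moved by more than 30 mm (distance of any of arepa1, arepa2 from where it was at the start of the episode above 0.03 m).
It also fails if it takes over 59 s, if anything falls off the work surface, if the arm or the gripper's body presses on something with over 40 N, if the wrist force passes 120 N, or if a joint passes its speed limit or range.

## Working session

There is one attempt and no reset: what is moved stays moved. The work goes in short steps, Python scripts to look and compute and a tool call to move; the robot and the scene stay as the last step left them, time stands still between calls to the robot, and variables do not carry over. Pictures are saved under pics/ and viewed, at most 10 in all, crops included, and the job is handed in when it is done.

Besides the shell and the picture viewer there is one more tool, called after "Emit:" as a command line: name --pt "numbers of a row" for each row, then --argument value for the rest. drive_tool: Moves the arm, as the interface text tells. Its arguments: {"type":"object","properties":{"moves":{"type":"array"},"squeeze":{"type":"number"}},"required":["moves"]}

```bash
mkdir -p pics; cat > h.py <<'E'
import numpy as np, cv2
from plant import monitor, read_camera, calibration, ticket, boxes_of, arm
def cam(n):
    c=calibration(n); R=cv2.Rodrigues(np.array(c["rvec"],float))[0]; return np.array(c["K"],float),R,np.array(c["tvec"],float).ravel()
def toworld(n,p):
    K,R,t=cam(n); return R.T@(np.array(p)-t)
def cloud(n,d):
    K,R,t=cam(n); v,u=np.mgrid[:d.shape[0],:d.shape[1]]
    P=np.stack([(u-K[0,2])/K[0,0]*d,(v-K[1,2])/K[1,1]*d,d],-1); W=(P-t)@R; W[d<=0]=np.nan; return W
E
python3 - <<'E'
from h import *
for n in ("top","scene"):
    im,d=read_camera(n); cv2.imwrite(f"pics/{n}0.png",im[:,:,::-1]); np.savez(f"{n}0.npz",im=im,d=d)
    for q in ("tub","riser","scale","tare_top","cutter","rack","arepa1"):
        for b in boxes_of(q,n)[:2]: print(n,q,round(b["score"],2),toworld(n,b["location"]).round(3))
s=monitor.observe(); print(s["time"],s["position"],s["eef_rot"])
E
```

```text
top tub 0.68 [ 0.52  -0.026  0.118]
top riser 0.78 [0.558 0.007 0.068]
top riser 0.5 [ 0.565 -0.229  0.059]
top scale 0.91 [0.528 0.211 0.068]
top cutter 0.52 [ 0.653 -0.052  0.092]
top rack 0.88 [ 0.522 -0.221  0.049]
top arepa1 0.63 [ 0.563 -0.227  0.061]
scene tub 0.61 [ 0.542 -0.05   0.113]
scene riser 0.68 [ 0.602 -0.063  0.072]
scene scale 0.97 [0.568 0.205 0.061]
scene cutter 0.94 [ 0.646 -0.053  0.083]
scene cutter 0.47 [ 0.574 -0.238  0.064]
scene rack 0.73 [ 0.55  -0.243  0.043]
scene arepa1 0.91 [ 0.575 -0.236  0.06 ]
scene arepa1 0.69 [ 0.547 -0.241  0.049]
0.8 [0.15665281 0.52721534 0.20545205] [ 3.14156680e+00 -1.36099523e-05  2.85273588e+00]
```

View pics/top0.png

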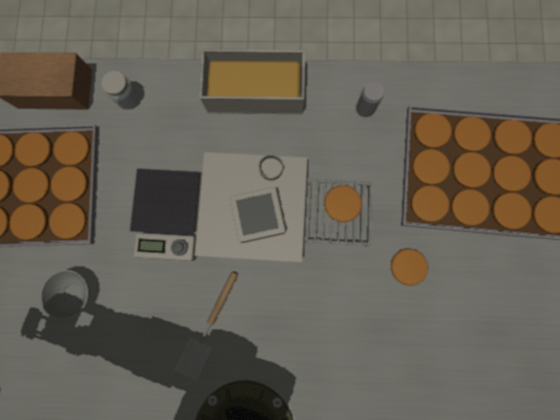

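```bash
cat >> h.py <<'E'
def rect(W,m):
    P=W[m][:,:2].astype(np.float32); return cv2.minAreaRect(P)
def comp(m,W,c):
    "largest connected component near xy c"
    m=cv2.morphologyEx(m.astype(np.uint8),cv2.MORPH_OPEN,np.ones((3,3)))
    n,l,st,_=cv2.connectedComponentsWithStats(m)
    i=1+np.argmax(st[1:,4]); return l==i
E
python3 - <<'E'
from h import *
z=np.load("top0.npz"); W=cloud("top",z["d"])
near=lambda c,r:(abs(W[...,0]-c[0])<r)&(abs(W[...,1]-c[1])<r)
def rep(nm,m):
    m=comp(m,W,0); print(nm,m.sum(),np.nanmedian(W[m],0).round(4),rect(W,m))
Z=W[...,2]
rep("tub",(abs(Z-.117)<.006)&near((.53,0),.2))
rep("riser",(abs(Z-.067)<.006)&near((.53,0),.135+.02)&(abs(W[...,1])<.16))
rep("pan",(abs(Z-.065)<.004)&near((.54,.22),.1))
rep("key",(abs(Z-.060)<.004)&near((.43,.2),.08)&(W[...,0]<.46))
rep("cutter",(abs(Z-.097)<.006)&near((.66,-.05),.06))
E
```

```text
tub 2178 [ 0.524  -0.0254  0.1183] ((0.5250756740570068, -0.024671532213687897), (0.11032684892416, 0.10986506938934326), 13.645468711853027)
riser 8142 [0.553  0.0163 0.0679] ((0.552713930606842, -0.0067721158266067505), (0.2605663239955902, 0.2612893581390381), 87.81124114990234)
pan 3724 [0.5572 0.2087 0.0659] ((0.5603691339492798, 0.2107202410697937), (0.1617642492055893, 0.1600637137889862), 87.90103149414062)
key 53 [0.446  0.1707 0.0608] ((0.4449496567249298, 0.17208734154701233), (0.017354564741253853, 0.01985493116080761), 0.5357630252838135)Traceback (most recent call last):
  File "<stdin>", line 11, in <module>
  File "<stdin>", line 5, in rep
  File "h.py", line 16, in comp
    i=1+np.argmax(st[1:,4]); return l==i
        ~~~~~~~~~^^^^^^^^^^
    return _wrapfunc(a, 'argmax', axis=axis, out=out, **kwds)
    return bound(*args, **kwds)
ValueError: attempt to get argmax of an empty sequence
```

The top view shows the tub at about px (258,214), the cutter at (272,168), the scale on the left (+y) at (167,202) and the key at (179,247). The measured sizes and heights match those given. I'll push from the -y side with two fingers along tool +x.

Emit:
drive_tool --pt "0.07 -0.037 -0.0333 0 0" --pt "0.07 -0.037 -0.0333 0 0" --pt "0.07 -0.037 -0.0333 0 0" --pt "0.07 -0.037 -0.0333 0 0" --pt "0.07 -0.037 -0.0333 0 0" --pt "0.07 -0.037 -0.0333 0 0" --pt "0.07 -0.037 -0.0333 0 0" --pt "0.07 -0.037 -0.0333 0 0" --pt "0.07 -0.037 -0.0333 0 0" --pt "0.07 -0.037 -0.0333 0 0"

```text
time: 2.05
position: [0.4172, 0.1011, 0.2057]
eef_rot: [3.141, 0.001, 2.853]
ft_force: [0.6, 0.5, 0.7]
gripper_width: 0.0697
gripper_force: 0.0
```

Emit:
drive_tool --pt "0.07 -0.037 -0.0333 0 0" --pt "0.07 -0.037 -0.0333 0 0" --pt "0.07 -0.037 -0.0333 0 0" --pt "0.07 -0.037 -0.0333 0 0" --pt "0.07 -0.037 -0.0333 0 0" --pt "0.07 0 0 0 10" --pt "0.07 0 0 0 10" --pt "0.07 0 0 0 10" --pt "0.07 0 0 0 10" --pt "0.07 0 0 0 10"

```text
time: 3.3
position: [0.5464, -0.1097, 0.2054]
eef_rot: [3.142, 0.0, 1.974]
ft_force: [0.2, 0.9, -0.6]
gripper_width: 0.07
gripper_force: 0.0
```

Emit:
drive_tool --pt "0.07 0 0 0 10" --pt "0.07 0 0 0 0" --pt "0.07 0 0 0 0"

```text
time: 3.68
position: [0.5464, -0.1096, 0.2054]
eef_rot: [-3.142, -0.0, 1.81]
ft_force: [-1.1, 0.2, 0.1]
gripper_width: 0.07
gripper_force: 0.0
```

Emit:
drive_tool --pt "0.07 0 0 0.03 0" --pt "0.07 0 0 0.03 0" --pt "0.07 0 0 0.03 0" --pt "0.07 0 0 0.028 0" --pt "0.07 0 0 0 0" --pt "0.07 0.008 0 0 0" --pt "0.07 0.008 0 0 0" --pt "0.07 0.005 0 0 0" --pt "0.07 0.005 0 0 0" --pt "0.07 0.0 0 0 0"

```text
time: 4.92
position: [0.5404, -0.0841, 0.0877]
eef_rot: [3.141, 0.0, 1.806]
ft_force: [0.5, 0.2, 0.0]
gripper_width: 0.0697
gripper_force: 0.0
```

```bash
cat >> h.py <<'E'
def look(tag):
    im,d=read_camera("top"); cv2.imwrite(f"pics/{tag}.png",im[:,:,::-1]); W=cloud("top",d); Z=W[...,2]
    g=im.astype(int)
    m=(abs(Z-.117)<.006)&(abs(W[...,0]-.54)<.15)&(abs(W[...,1]-.1)<.28)
    m=comp(m,W,0); r=rect(W,m); print("tub",r)
    a=np.deg2rad(-2.1); E=np.array([[np.cos(a),np.sin(a)],[-np.sin(a),np.cos(a)]])
    C=E@(np.array(r[0])-[.5604,.2107]); t=(r[2]+2.1+45)%90-45
    print("in pan frame",C.round(4),"turn deg",round(t,2),"n",m.sum())
    s=monitor.observe(); print(round(s["time"],2),s["position"].round(4) if hasattr(s["position"],"round") else s["position"],s["eef_rot"],s["ft_force"])
E
python3 -c "
from h import *
look('a1')"
```

```text
tub ((0.5511503219604492, 0.028039027005434036), (0.03352849930524826, 0.02189532108604908), 6.369552135467529)
in pan frame [-0.0026 -0.1829] turn deg 8.47 n 112
4.97 [ 0.5403 -0.0842  0.0875] [ 3.14155198e+00 -1.67579535e-04  1.80578148e+00] [ 0.58671301 -1.00964769  0.12752259]
```

Emit:
drive_tool --pt "0.07 0.0095 0.003 0 1.6" --pt "0.07 0.0115 0.0034 0 1.6" --pt "0.07 0.0116 0.0031 0 1.6" --pt "0.07 0.0117 0.0027 0 1.6" --pt "0.07 0.0118 0.0024 0 1.6" --pt "0.07 0.0119 0.0021 0 1.6" --pt "0.07 0.0119 0.0017 0 1.6" --pt "0.07 0.012 0.0014 0 1.6" --pt "0.07 0.012 0.001 0 1.6" --pt "0.07 0.012 0.0007 0 1.6"

```text
time: 6.22
position: [0.5494, 0.0333, 0.0875]
eef_rot: [-3.141, 0.001, 1.525]
ft_force: [-0.5, -4.3, 2.4]
gripper_width: 0.0699
gripper_force: 1.9
```

```bash
python3 -c "
from h import *
look('a2')
im,d=read_camera('scene');cv2.imwrite('pics/s2.png',im[:,:,::-1])"
```

```text
Traceback (most recent call last):
  File "h.py", line 21, in look
    m=comp(m,W,0); r=rect(W,m); print("tub",r)
  File "h.py", line 16, in comp
    i=1+np.argmax(st[1:,4]); return l==i
        ~~~~~~~~~^^^^^^^^^^
ValueError: attempt to get argmax of an empty sequence
```

Emit:
drive_tool --pt "0.07 0.012 0.0004 0 -0.4" --pt "0.07 0.012 0.0004 0 0" --pt "0.07 0.012 0.0004 0 0" --pt "0.07 0.012 0.0004 0 0" --pt "0.07 0.012 0.0004 0 0" --pt "0.07 0.011 0.0004 0 0" --pt "0.07 0.01 0.0004 0 0" --pt "0.07 0.008 0.0004 0 0" --pt "0.07 0.005 0 0 0" --pt "0.07 0 0 0 0"

```text
time: 7.52
position: [0.5563, 0.1278, 0.0876]
eef_rot: [3.141, -0.0, 1.534]
ft_force: [-0.6, -0.6, 0.8]
gripper_width: 0.07
gripper_force: 0.0
```

Emit:
drive_tool --pt "0.07 -0.01 0 0 0" --pt "0.07 -0.03 0 0 0" --pt "0.07 -0.03 0 -0.04 0" --pt "0.07 -0.05 0 -0.05 0" --pt "0.07 -0.05 0 0 0" --pt "0.07 0 0 0 0"

```text
time: 8.28
position: [0.5498, -0.04, 0.1722]
eef_rot: [3.141, 0.0, 1.529]
ft_force: [-0.8, 0.0, -0.1]
gripper_width: 0.0701
gripper_force: 0.0
```

```bash
python3 -c "
from h import *
im,d=read_camera('scene');cv2.imwrite('pics/s3.png',im[:,:,::-1])
look('a3')
"
```

```text
tub ((0.557844340801239, 0.19178518652915955), (0.11035379022359848, 0.1104307547211647), 87.89341735839844)
in pan frame [-0.0019 -0.019 ] turn deg -0.01 n 2105
8.38 [ 0.5498 -0.0372  0.1716] [-3.14153054e+00 -2.96257151e-04  1.53192475e+00] [-0.40152556  0.15898573 -0.6477563 ]
```

View pics/s3.png

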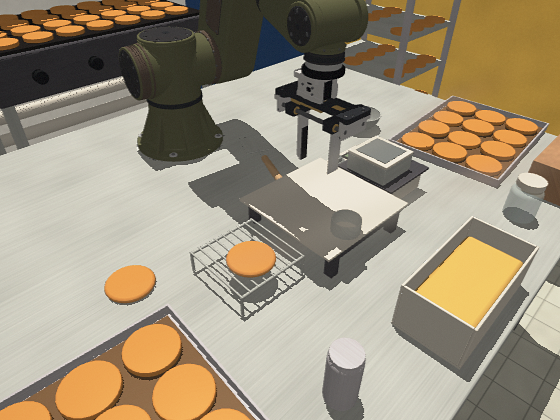

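View pics/a3.png

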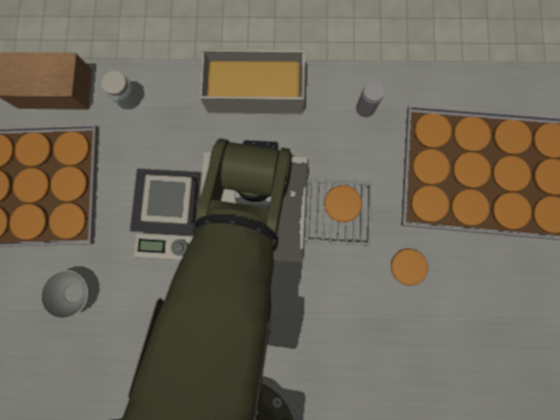

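The tub sits on the pan at px (167,199). It is square but 19 mm short, and the cutter and arepas haven't moved. One more push should finish it.

Emit:
drive_tool --pt "0.07 0 0 0.042 0" --pt "0.07 0 0 0.042 0" --pt "0.07 0.04 0 0 0" --pt "0.07 0.04 0 0 0" --pt "0.07 0.04 0 0 0" --pt "0.07 0.03 0 0 0" --pt "0.07 0.006 0 0 0" --pt "0.07 0.006 0 0 0" --pt "0.07 0.006 0 0 0" --pt "0.07 0.006 0 0 0"

```text
time: 9.62
position: [0.5566, 0.1367, 0.0876]
eef_rot: [-3.141, 0.0, 1.532]
ft_force: [0.9, -2.6, -1.5]
gripper_width: 0.0698
gripper_force: 1.2
```

Emit:
drive_tool --pt "0.07 0.005 0 0 0" --pt "0.07 0.004 0 0 0" --pt "0.07 0 0 0 0"

```text
time: 10.0
position: [0.5569, 0.1465, 0.0877]
eef_rot: [3.142, -0.0, 1.533]
ft_force: [0.4, -0.8, 0.1]
gripper_width: 0.0699
gripper_force: 0.0
```

Emit:
drive_tool --pt "0.07 -0.01 0 0 0" --pt "0.05 -0.02 0 0 0" --pt "0.03 0 0 -0.05 0" --pt "0 0 0 -0.05 0" --pt "0 0 -0.05 0 0" --pt "0 0 -0.05 0 0" --pt "0 0 0 0 0" --pt "0 0 0 0 0" --pt "0 0 0 0 0"

```text
time: 11.12
position: [0.4567, 0.1195, 0.1876]
eef_rot: [3.142, -0.0, 1.533]
ft_force: [-0.2, 0.3, -0.0]
gripper_width: 0.0002
gripper_force: 0.0
```

```bash
python3 -c "
from h import *
im,d=read_camera('scene');cv2.imwrite('pics/s4.png',im[:,:,::-1])
look('a4')
W=cloud('scene',d);m=(abs(W[...,2]-.117)<.006)&(abs(W[...,0]-.55)<.1)&(abs(W[...,1]-.21)<.1);print('scene',rect(W,comp(m,W,0)))
"
```

```text
tub ((0.5819400548934937, 0.20907771587371826), (0.06418883055448532, 0.11154596507549286), 0.2290058434009552)
in pan frame [ 0.0216 -0.0008] turn deg 2.33 n 701
11.22 [0.4564 0.1196 0.1874] [-3.14118862e+00  8.40357774e-05  1.53289734e+00] [-0.15226533 -1.00923387 -0.85631533]
scene ((0.5584619045257568, 0.2095116376876831), (0.11434885859489441, 0.11019983887672424), 88.84442138671875)
```

View pics/a4.png

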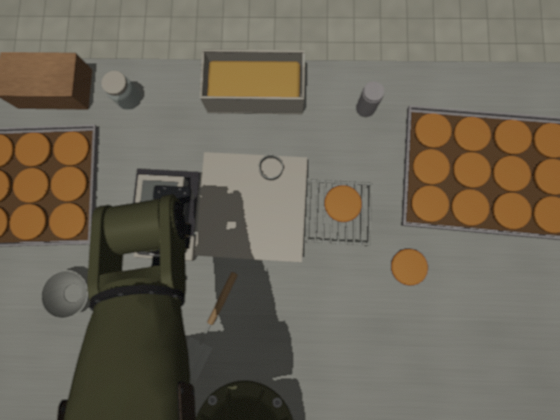

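The arm partly hides the tub at px (163,199) in the top view. The scene camera puts it within 2 mm of the pan's centre and square. The cutter hasn't moved. Next is the key.

Emit:
drive_tool --pt "0 0.026 -0.0055 0 0" --pt "0 0.0265 -0.006 0 0" --pt "0 0 0 0 0" --pt "0 0 0 0.04 0" --pt "0 0 0 0.04 0" --pt "0 0 0 0.035 0" --pt "0 0 0 0 0" --pt "0 0 0 0 0"

```text
time: 12.22
position: [0.4472, 0.1726, 0.0739]
eef_rot: [3.14, -0.0, 1.533]
ft_force: [-0.1, 0.5, 0.4]
gripper_width: 0.0004
gripper_force: 0.0
```

Emit:
drive_tool --pt "0 0 0 0.006 0" --pt "0 0 0 0.004 0" --pt "0 0 0 0.004 0" --pt "0 0 0 0.003 0" --pt "0 0 0 0.0015 0" --pt "0 0 0 0 0" --pt "0 0 0 0 0"

```text
time: 13.1
position: [0.4465, 0.1728, 0.0543]
eef_rot: [3.141, -0.0, 1.533]
ft_force: [-0.1, -1.1, 4.0]
gripper_width: 0.0004
gripper_force: 1.9
```

Emit:
drive_tool --pt "0 0 0 0.001 0" --pt "0 0 0 0.0005 0" --pt "0 0 0 0 0" --pt "0 0 0 0 0"

```text
time: 13.6
position: [0.4466, 0.1729, 0.0539]
eef_rot: [3.141, -0.0, 1.533]
ft_force: [-7.1, -3.1, 21.2]
gripper_width: 0.0005
gripper_force: 10.5
```

Emit:
drive_tool --pt "0 0 0 -0.01 0" --pt "0 0 0 -0.04 0" --pt "0 0 0 -0.05 0" --pt "0 0 0 -0.05 0" --pt "0 -0.05 0 0 0" --pt "0 -0.05 0 0 0" --pt "0 -0.05 0 0 0" --pt "0 -0.05 0 0 0" --pt "0 0 0 0 0" --pt "0 0 0 0 0"

```text
time: 14.85
position: [0.4387, -0.0267, 0.2025]
eef_rot: [-3.141, -0.0, 1.533]
ft_force: [-0.4, 0.0, 1.0]
gripper_width: 0.0005
gripper_force: 0.0
```

```bash
python3 -c "
from h import *
look('a5')
im,d=read_camera('top');W=cloud('top',d);m=(abs(W[...,0]-.447)<.008)&(abs(W[...,1]-.1728)<.008);print('key z',np.nanmedian(W[m],0))
"
```

```text
tub ((0.5582720041275024, 0.2096973955631256), (0.11137042939662933, 0.11149640381336212), 88.5983657836914)
in pan frame [-0.0021 -0.0011] turn deg 0.7 n 2110
14.9 [ 0.4388 -0.0263  0.2026] [-3.14130173e+00 -1.88176797e-04  1.53401015e+00] [-0.55804654  0.71364202 -1.87270295]
key z [0.44621886 0.1734023  0.06097929]
```

View pics/a5.png

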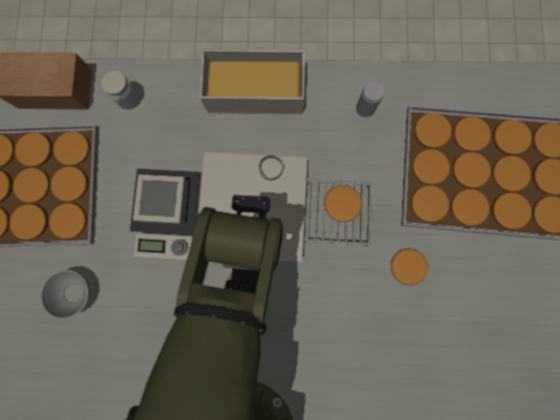

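The tub is centred on the pan at px (161,199), the key at (179,247) is back up, and the cutter at (272,168) and both arepas are where they started.

```bash
python3 -c "
from h import *
print(ticket.close_job())"
```

```text
the job is handed in; nothing more can be done
None
```

The tub is on the pan, about 2 mm off centre and within 1° of square. The tare key was pressed to its stop and sprang back, the cutter and arepas look unmoved in the final picture, and the job is handed in; no verdict came back.

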